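Clamp the bar in the filing fixture with the lever bolt

TASK

The metal bar in the filing fixture has to be clamped for filing. Screw the upright lever bolt in (clockwise from above), turning it by its lever, until its foot is snug on the bar (clearly firm to turn, but not wrung tight), then fold the lever all the way down to lock it and let go. Do not overtighten, leave the bar where it lies, and do not disturb the files and the square.

Things in the scene. Friction and masses are not known exactly. Their poses are not given: they have to be found in the camera images.
- bridge (a point): Filing fixture, fixed to the bench: dark steel base 160 x 130 x 20 mm with a 35 mm wide groove along its x, two posts and a plain steel bridge 36 mm (x) x 120 mm (y), its flat top 78 mm above the bench. This point is the middle of the bridge's top and lies on the bolt's vertical axis; its axes are the fixture's. Only the bolt's collar, fork and lever stand above the bridge.
- pivot (a point): The lever's hinge, on the bolt's vertical axis, 102 to 108 mm above the bench. z is up, y lies along the hinge pin, x is the direction to which the lever folds down; it turns with the bolt. The fork that holds the lever here is 30 mm (y) x 20 mm (x) and ends 8 mm above this point. A collar 32 mm in diameter lies 11 mm below it.
- bolt: Steel clamp screw, 20 mm, 8 mm of descent per turn, clockwise from above screws it in; origin on its axis near bench level. Its round foot (28 mm) starts 0.4 to 3.2 rad of turning above the bar. It runs free at 0.05 N m; once the foot presses, torque climbs about 0.2 N m per radian (0.01 per newton): about 0.2 N m (0.15 to 0.27) is snug, 0.35 too tight. It springs back about 0.2 rad when let go.
- lever_mid (a point): The lever: a straight steel bar of square section, 14 x 14 mm, upright at the start and 73 mm long from hinge to end. This point is in its middle, 40 mm from the hinge; z runs along the lever, away from the hinge, x and y are square to its sides. Grip it here to turn the bolt; open fingers can be turned back round it by a quarter turn, without lifting, for the next grip.
- lever_tip (a point): The outer end of the same lever, 73.5 mm from the hinge.
- lever (a joint): Angle of the lever from upright: 0 upright (open), 1.57 folded flat and pointing along the pivot's x (locked). It stays where it is left; folding it takes about 0.15 to 0.3 N m (3 to 6 N near its end), with a hard stop at 1.57. Folding it works a cam that drives the foot a further 2 mm down.
- bar: The metal bar to be clamped, 110 x 31 x 18 mm, lying along x in the fixture's groove under the bridge, on the 20 mm high floor; origin at the centre of its underside, so its top is 18 mm above.
- file_flat: Bystander: flat file 22 mm wide with a dark wooden handle, 295 mm long in all, lying along its x; origin on the bench near the handle's front end.
- file_narrow: Bystander: narrow file 14 mm wide, 255 mm long in all, lying along its x; origin on the bench near the handle's front end.
- square: Bystander: steel try square, stock 75 x 22 x 16 mm along its y, blade 110 mm along its x; origin under the stock's centre.
Not all that is in view belongs to the job. Leave any turquoise look-alike of the part that bears bridge alone. There is more than one size of the bar; the one meant has the size given above.

How it is judged:
By the outcome, as a careful person would: the job done as asked, in the order asked, and still so for the second after the job is handed in, with the robot touching nothing.
It also fails if it takes over 72 s, if anything falls off the work surface, if the arm or the gripper's body presses on something with over 40 N, if the wrist force passes 120 N, or if a joint passes its speed limit or range.

ROBOT

A 6-joint arm with a two-finger parallel gripper is mounted at the origin on the work surface. World frame = base frame: x ahead of the robot, y to its left, z up, the work surface at z = 0. Lengths are in m, angles in rad, forces in N, time in s.
With the tool pointing down it reaches from about 0.375 to 0.9 m from the base axis. Payload 3.1 kg.
Tool frame: the origin (TCP) lies midway between the tips of the shut fingers; the grasp point (between the pads) lies robot.grip_point_offset behind it (robot.grip_point_offset is the distance from the TCP to the grasp point, in m); z points along the fingers, y is the direction in which the jaws open and shut (so a half turn about z gives the same grasp; the last joint's range is limited). The gripper opens to 87 mm and grips with 3 to 60 N. Pads are 19 mm wide; open, the fingers measure 117 mm over their backs; the gripper's body (75 mm by 190 mm) begins 51 mm behind the grasp point.
Start: joints at [-1.363, 0.527, 1.433, -0, 1.181, -0.178], TCP at [0.236, -0.579, 0.223] pointing down, gripper open.
Joint ranges: [-3.08, 3.08], [-0.75, 2.2], [0.22, 2.44], [-1.43, 4.57], [0, 2.65], [-2.85, 2.85]. Speed limits (rad/s): [2.79, 2.79, 3.14, 3.14, 3.14, 3.14].

INTERFACE

Orientations are given as a unit quaternion [x, y, z, w].
In Python, from rig import robot, cams, hand_in gives the robot as it stands. The module is installed in compiled form; this text tells all that it offers.
- The arm moves only by the tool send_rows, never from a script. Its argument "steps" is one flat list of numbers, 5 for each row, row after row: the finger opening in m, from 0 to 0.087, then the shift along the tool's x, y, z in m, then the turn about the tool's z in rad. A call has 1 to 8 rows; each row is the pose to reach, as a shift and turn from the pose measured when the call began, along the tool's axes at that moment; what a row does not reach only later rows make up. A row lasts 1/8 s, in which the tool goes at most 62.5 mm and 10.7 degrees, less where a joint would pass 70% of its speed; a pose out of reach is approached as far as the arm can. A call with a gripper value outside its range is refused whole. The fingers move at their own pace and stop on an object; "force" is the grip in N (left out, the last holds). Time passes only in rows, so rows that repeat a pose let the fingers close. It gives the time, the measured TCP pose, the force and the opening at its end, in the units of the state.
- robot.get_obs(): the state, without advancing time (a new reading comes with each control period).
- cams.camera(name): name is "side" or "top" or "wrist"; returns a dict with "color" (384x512x3 uint8, red, green, blue), "range_z" (384x512 float32, m along the optical axis (not along the pixel's ray), 0 where there is no reading), "intrinsics" (3x3 intrinsics, pixels), "extrinsics" (4x4, takes a point from camera to world coordinates). Camera axes: x right, y down, z forward; pixel columns grow to the right and rows downward; lengths in m; the calibration is good to about 2 mm. A picture is of the moment at which its call begins.
- hand_in(): hands the job in, once; it reports no verdict.
The state is a dict: "time": time; "q": joint angles; "joint_velocities": joint speeds; "joint_torque": joint torques, N m; "position": TCP position; "tool_rot": TCP orientation; "ft_force": force on the tool from outside, world axes, zero at the start; "moment": the same for the moment, N m; "grip_width": finger opening in m.
Only numpy, scipy, OpenCV 4.12 (cv2) and the standard library are available. Lean on these libraries where they do the work, as an engineer would, in place of code of your own. Each camera call takes 0.05 s, during which the arm holds its last target.

## Working session

There is one attempt and no reset: what is moved stays moved. The work goes in short steps, Python scripts to look and compute and a tool call to move; the robot and the scene stay as the last step left them, time stands still between calls to the robot, and variables do not carry over. Pictures are saved under pics/ and viewed, and the job is handed in when it is done.

Besides the shell and the picture viewer there is one more tool, called after "Emit:" as name(argument=value, ...) on one line, values as JSON. send_rows: Moves the arm, as the interface text tells. Its arguments: {"type":"object","properties":{"steps":{"type":"array","items":{"type":"number"}},"force":{"type":"number"}},"required":["steps"]}

```bash
mkdir -p pics; python3 - <<'E'
from rig import robot,cams
import cv2,numpy as np
print(robot.get_obs()); print(robot.grip_point_offset)
for n in ("side","top","wrist"):
    c=cams.camera(n); cv2.imwrite(f"pics/{n}0.png",c["color"][:,:,::-1]); print(n,c["intrinsics"].tolist(),c["extrinsics"].round(3).tolist())
    np.savez(f"{n}0.npz",**c)
E
```

```text
{'time': 0.0, 'q': array([-1.36250768e+00,  5.28454909e-01,  1.43388385e+00, -1.41376323e-05,
        1.18137906e+00, -1.78476139e-01]), 'joint_velocities': array([-0.00109273,  0.00053803, -0.00024802, -0.00022346,  0.00052553,
       -0.00073855]), 'joint_torque': array([ 1.68197294e-03, -4.40033305e+01, -1.76592529e+01,  6.33549714e-02,
        5.82508184e-02, -1.59969100e-04]), 'position': array([ 0.23563269, -0.57810426,  0.22158441]), 'tool_rot': array([ 9.81358753e-01,  1.92181864e-01, -2.23745361e-05, -1.06236719e-03]), 'ft_force': array([ 0.35288381, -0.36633836,  0.12922076]), 'moment': array([ 0.0267374 ,  0.03101175, -0.08712153]), 'grip_width': 0.08697479838266595}
0.0187
side [[422.50504582268684, 0.0, 255.1956553888313], [0.0, 422.50504582268684, 191.21624772967087], [0.0, 0.0, 1.0]] [[-0.752, -0.442, 0.489, 0.049], [-0.659, 0.478, -0.581, 0.676], [0.023, -0.759, -0.65, 0.837], [0.0, 0.0, 0.0, 1.0]]
top [[359.4608974932439, 0.0, 259.7781387500294], [0.0, 359.4608974932439, 187.76586502640149], [0.0, 0.0, 1.0]] [[0.089, -0.971, 0.22, 0.399], [-0.996, -0.088, 0.014, 0.065], [0.006, -0.22, -0.975, 0.924], [0.0, 0.0, 0.0, 1.0]]
wrist [[331.0609800457531, 0.0, 254.9932766280985], [0.0, 331.0609800457531, 192.10223659599305], [0.0, 0.0, 1.0]] [[0.378, -0.892, -0.249, 0.303], [-0.926, -0.365, -0.099, -0.551], [-0.002, 0.268, -0.964, 0.384], [0.0, 0.0, 0.0, 1.0]]
```

View pics/side0.png

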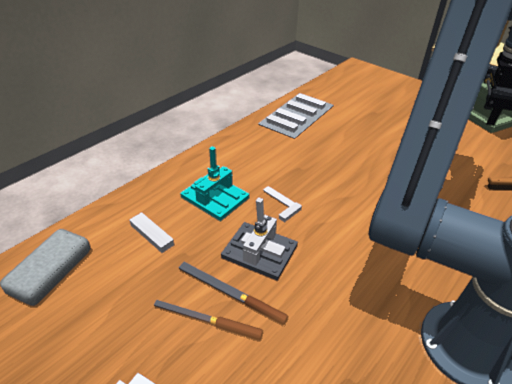

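View pics/top0.png

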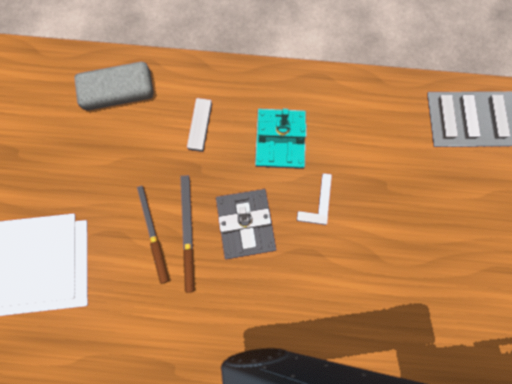

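View pics/wrist0.png

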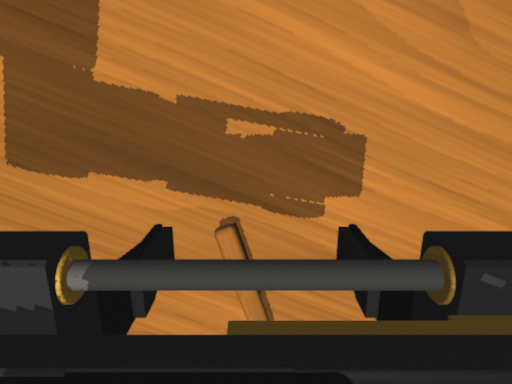

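The target fixture, the dark steel one, is at about (245,220) in the top view and (260,240) in the side view. The turquoise look-alike is at (281,138) in the top view. I'll enlarge both.

```bash
python3 - <<'E'
import cv2,numpy as np
t=cv2.imread("pics/top0.png")[180:270,200:290]; s=cv2.imread("pics/side0.png")[185:285,210:310]
cv2.imwrite("pics/crop0.png",np.hstack([cv2.resize(t,(400,400),interpolation=cv2.INTER_CUBIC),cv2.resize(s,(400,400),interpolation=cv2.INTER_CUBIC)]))
T=np.load("top0.npz");S=np.load("side0.npz")
def pts(c):
    d=c["range_z"];v,u=np.mgrid[:384,:512];K=c["intrinsics"]
    p=np.stack([(u-K[0,2])/K[0,0]*d,(v-K[1,2])/K[1,1]*d,d,np.ones_like(d)],-1)@c["extrinsics"].T
    return p[...,:3]
P=pts(T);Q=pts(S)
for n,A,r in (("top",P,(180,270,200,290)),("side",Q,(185,285,210,310))):
    a=A[r[0]:r[1],r[2]:r[3]].reshape(-1,3)
    for lo,hi in ((.014,.026),(.070,.084),(.086,.1),(.1,.12),(.12,.165),(.165,.19)):
        m=(a[:,2]>lo)&(a[:,2]<hi);b=a[m]
        if len(b):print(n,lo,hi,len(b),b.mean(0).round(4),b.min(0).round(3),b.max(0).round(3), cv2.minAreaRect(b[:,:2].astype(np.float32)*1000))
E
```

```text
top 0.014 0.026 1590 [0.5045 0.1057 0.0205] [0.418 0.026 0.014] [0.6   0.19  0.026] ((510.3870849609375, 107.52240753173828), (160.97242736816406, 129.97035217285156), 14.902019500732422)
top 0.07 0.084 601 [0.5084 0.1068 0.0785] [0.478 0.046 0.07 ] [0.54  0.169 0.084] ((509.911865234375, 107.35263061523438), (36.171913146972656, 119.71940612792969), 14.804718971252441)
top 0.086 0.1 43 [0.5021 0.1054 0.0964] [0.494 0.059 0.086] [0.526 0.16  0.1  ] ((508.6904296875, 107.65534973144531), (29.19068717956543, 102.2835922241211), 27.553617477416992)
top 0.1 0.12 72 [0.5078 0.1073 0.1143] [0.497 0.09  0.102] [0.521 0.124 0.119] ((508.49139404296875, 107.00377655029297), (20.47396469116211, 33.88127136230469), 9.67656135559082)
top 0.12 0.165 35 [0.5072 0.106  0.1433] [0.504 0.1   0.12 ] [0.518 0.113 0.164] ((508.6451416015625, 104.46918487548828), (9.167342185974121, 16.735078811645508), 44.15451431274414)
top 0.165 0.19 53 [0.5149 0.1082 0.1795] [0.508 0.102 0.167] [0.523 0.115 0.184] ((515.642333984375, 108.34629821777344), (13.960294723510742, 12.731668472290039), 5.457945823669434)
si
[... 403 characters left out ...]
0.0952] [0.492 0.056 0.086] [0.516 0.152 0.1  ] ((503.6571960449219, 104.0299072265625), (22.695016860961914, 95.81099700927734), 1.0460649728775024)
side 0.1 0.12 94 [0.5048 0.1106 0.1114] [0.496 0.089 0.1  ] [0.516 0.123 0.12 ] ((507.418701171875, 106.49493408203125), (19.782381057739258, 33.07451629638672), 6.305355072021484)
side 0.12 0.165 105 [0.5087 0.1098 0.1427] [0.497 0.099 0.12 ] [0.519 0.12  0.165] ((505.5025634765625, 107.97396087646484), (18.15228843688965, 22.758888244628906), 75.76882934570312)
side 0.165 0.19 66 [0.5127 0.1089 0.1762] [0.505 0.099 0.165] [0.522 0.116 0.186] ((514.313720703125, 107.68114471435547), (15.350452423095703, 14.865318298339844), 17.777448654174805)
```

View pics/crop0.png

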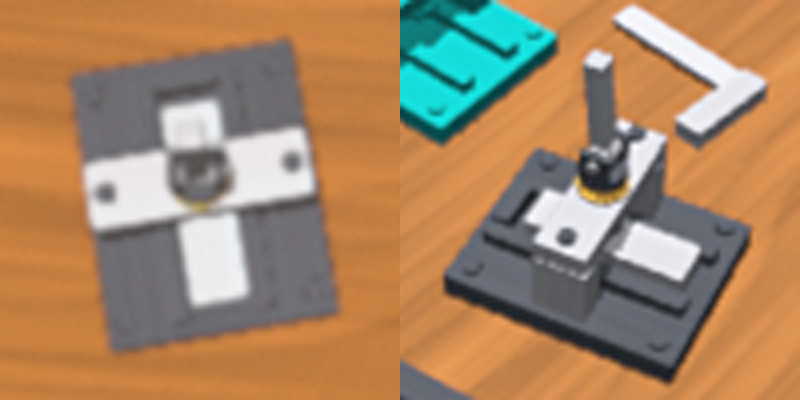

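Emit:
send_rows(steps=[0.087, 0.05, -0.028, -0.005, -0.18, 0.087, 0.1, -0.056, -0.01, -0.36, 0.087, 0.155, -0.085, -0.015, -0.54, 0.087, 0.21, -0.115, -0.02, -0.72, 0.087, 0.26, -0.145, -0.025, -0.9, 0.087, 0.315, -0.175, -0.03, -1.08, 0.087, 0.368, -0.204, -0.03, -1.26, 0.087, 0.4, -0.255, -0.03, -1.44])

```text
time: 1.15
position: [0.5123, -0.1902, 0.2523]
tool_rot: [0.609, 0.793, 0.001, 0.001]
ft_force: [-0.5, -0.7, -0.2]
grip_width: 0.0869
```

Emit:
send_rows(steps=[0.087, 0.045, 0.02, 0, -0.17, 0.087, 0.09, 0.04, 0, -0.34, 0.087, 0.135, 0.06, 0, -0.51, 0.087, 0.18, 0.08, 0, -0.68, 0.087, 0.225, 0.1, 0, -0.85, 0.087, 0.268, 0.121, 0, -1.02, 0.087, 0.268, 0.121, 0, -1.17, 0.087, 0.268, 0.121, 0, -1.17])

```text
time: 2.15
position: [0.5594, 0.1007, 0.2522]
tool_rot: [0.069, 0.998, 0.0, 0.0]
ft_force: [-0.2, 0.0, 0.3]
grip_width: 0.0869
```

```bash
cat > h.py <<'E'
from rig import robot,cams
import cv2,numpy as np
def shot(n,name):
    c=cams.camera(n); cv2.imwrite(f"pics/{name}.png",c["color"][:,:,::-1]); np.savez(f"{name}.npz",**c); return c
def pts(c):
    d=c["range_z"];v,u=np.mgrid[:384,:512];K=c["intrinsics"]
    p=np.stack([(u-K[0,2])/K[0,0]*d,(v-K[1,2])/K[1,1]*d,d,np.ones_like(d)],-1)@c["extrinsics"].T
    return p[...,:3]
def st():
    o=robot.get_obs(); q=o["tool_rot"]
    print("t",round(o["time"],2),"p",o["position"].round(4),"psi",round(float(np.degrees(2*np.arctan2(q[1],q[0]))),2),"quat",q.round(4),"q",o["q"].round(3),"F",o["ft_force"].round(2),"M",o["moment"].round(3),"w",round(float(o["grip_width"]),4))
    return o
E
python3 - <<'E'
from h import *
st(); shot("wrist","w1")
c=np.load("w1.npz");P=pts(c).reshape(-1,3)
P=P[(abs(P[:,0]-.51)<.1)&(abs(P[:,1]-.107)<.09)]
for lo,hi in ((.070,.084),(.086,.1),(.1,.12),(.12,.165),(.165,.177),(.178,.19)):
    b=P[(P[:,2]>lo)&(P[:,2]<hi)]
    if len(b):print(lo,hi,len(b),b.mean(0).round(4),b.min(0).round(3),b.max(0).round(3), cv2.minAreaRect(b[:,:2].astype(np.float32)*1000))
E
```

```text
t 2.15 p [0.5594 0.1007 0.2522] psi 172.04 quat [6.940e-02 9.976e-01 3.000e-04 5.000e-04] q [-1.900e-02  4.170e-01  1.543e+00  1.000e-03  1.181e+00 -1.451e+00] F [-0.23  0.02  0.27] M [ 0.086 -0.069 -0.029] w 0.0869
0.07 0.084 3273 [0.5088 0.1082 0.0787] [0.478 0.046 0.07 ] [0.542 0.168 0.084] ((510.3561096191406, 106.66313171386719), (36.10960388183594, 120.18339538574219), 14.930827140808105)
0.086 0.1 195 [0.5013 0.1061 0.097 ] [0.495 0.091 0.093] [0.523 0.119 0.099] ((504.828857421875, 110.4884262084961), (32.058712005615234, 21.191471099853516), 51.86131286621094)
0.1 0.12 439 [0.5086 0.107  0.1147] [0.498 0.09  0.1  ] [0.522 0.124 0.119] ((510.19049072265625, 106.81372833251953), (19.824506759643555, 33.87654113769531), 11.3677396774292)
0.12 0.165 155 [0.5067 0.1066 0.1444] [0.504 0.1   0.12 ] [0.51  0.114 0.165] ((506.61505126953125, 106.83880615234375), (5.623377799987793, 13.215083122253418), 4.979386806488037)
0.165 0.177 57 [0.5096 0.1075 0.171 ] [0.508 0.101 0.165] [0.519 0.116 0.177] ((511.2529296875, 109.8229751586914), (17.11735725402832, 8.003546714782715), 63.219993591308594)
0.178 0.19 382 [0.5163 0.1081 0.1812] [0.509 0.1   0.178] [0.524 0.116 0.184] ((516.535400390625, 107.970947265625), (14.170174598693848, 13.859037399291992), 10.993718147277832)
```

View pics/w1.png

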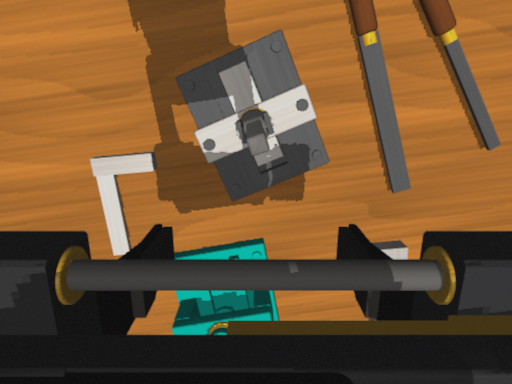

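Emit:
send_rows(steps=[0.087, 0.025, 0, 0, -0.17, 0.087, 0.0495, -0.0007, 0, -0.334, 0.087, 0.0495, -0.0007, 0, -0.334, 0.087, 0.0495, -0.0007, 0.04, -0.334, 0.087, 0.0495, -0.0007, 0.08, -0.334, 0.087, 0.0495, -0.0007, 0.11, -0.334, 0.087, 0.0495, -0.0007, 0.123, -0.334, 0.087, 0.0495, -0.0007, 0.123, -0.334])

```text
time: 3.2
position: [0.511, 0.106, 0.1287]
tool_rot: [-0.095, 0.995, 0.0, 0.0]
ft_force: [-1.2, 1.4, 1.1]
grip_width: 0.0868
```

```bash
python3 - <<'E'
from h import *
st(); shot("wrist","w2");shot("side","s2");
a=cv2.imread("pics/s2.png")[160:290,190:330]
cv2.imwrite("pics/s2c.png",cv2.resize(a,None,fx=4,fy=4,interpolation=cv2.INTER_CUBIC))
E
```

```text
t 3.2 p [0.511  0.106  0.1287] psi 190.93 quat [-9.520e-02  9.955e-01  3.000e-04  3.000e-04] q [-1.000e-02  5.290e-01  1.780e+00  1.000e-03  8.330e-01 -1.772e+00] F [-1.23  1.39  1.15] M [ 0.088 -0.144  0.033] w 0.0868
```

View pics/s2c.png

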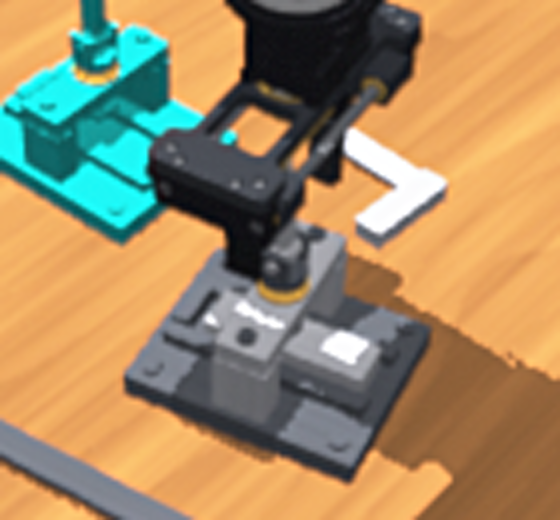

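View pics/w2.png

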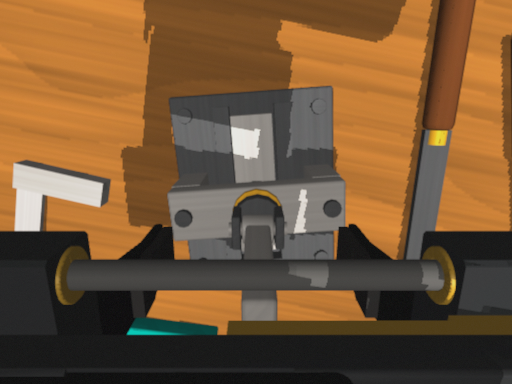

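Emit:
send_rows(steps=[0.03, 0, 0, 0, 0, 0.03, 0, 0, 0, 0, 0.0, 0, 0, 0, 0, 0.0, 0, 0, 0, 0, 0, 0, 0, 0, 0, 0, 0, 0, 0, 0, 0, 0, 0, 0, 0, 0, 0, 0, 0, 0], force=20)

```text
time: 4.3
position: [0.5117, 0.1064, 0.13]
tool_rot: [-0.096, 0.995, 0.0, 0.002]
ft_force: [-0.9, 5.1, 1.3]
grip_width: 0.0151
```

```bash
python3 - <<'E'
from h import *
for i in range(3): st(); cams.camera("top")
E
```

```text
t 4.3 p [0.5117 0.1064 0.13  ] psi 190.97 quat [-9.560e-02  9.954e-01  4.000e-04  1.600e-03] q [-1.000e-02  5.260e-01  1.779e+00  1.000e-03  8.330e-01 -1.773e+00] F [-0.86  5.13  1.27] M [1.076 0.047 0.003] w 0.0151
t 4.35 p [0.5115 0.1072 0.1301] psi 190.91 quat [-0.0951  0.9955  0.0013  0.0016] q [-0.009  0.526  1.779  0.004  0.834 -1.773] F [-0.35  2.95  1.09] M [ 0.613 -0.141 -0.018] w 0.014
t 4.4 p [0.5115 0.1072 0.13  ] psi 190.94 quat [-0.0953  0.9954  0.001   0.0016] q [-0.009  0.526  1.779  0.003  0.833 -1.773] F [-0.09  5.08  0.69] M [ 0.921 -0.048  0.009] w 0.0139
```

Emit:
send_rows(steps=[0, 0, 0.001, 0, 0.1, 0, 0, 0.001, 0, 0.2, 0, 0, 0.001, 0, 0.3, 0, 0, 0.001, 0, 0.4, 0, 0, 0.001, 0, 0.4], force=30)

```text
time: 5.08
position: [0.5114, 0.1073, 0.1297]
tool_rot: [0.103, 0.995, 0.0, 0.001]
ft_force: [0.4, -2.7, -4.1]
grip_width: 0.0138
```

```bash
python3 - <<'E'
from h import *
for i in range(3): o=st(); print(o["joint_torque"].round(3)); cams.camera("top")
E
```

```text
t 5.08 p [0.5114 0.1073 0.1297] psi 168.15 quat [1.033e-01 9.947e-01 4.000e-04 1.400e-03] q [-8.000e-03  5.270e-01  1.779e+00  1.000e-03  8.330e-01 -1.372e+00] F [ 0.43 -2.66 -4.05] M [-0.581 -0.329 -0.079] w 0.0138
[  1.27  -39.921 -12.09    0.61    0.363   0.113]
t 5.12 p [0.5114 0.1073 0.1297] psi 168.17 quat [1.031e-01 9.947e-01 4.000e-04 1.400e-03] q [-8.000e-03  5.270e-01  1.779e+00  1.000e-03  8.330e-01 -1.372e+00] F [ 1.49 -2.98 -4.13] M [-0.623 -0.343 -0.081] w 0.0134
[ 1.4740e+00 -4.0155e+01 -1.2130e+01  7.1800e-01  4.0200e-01 -8.0000e-03]
t 5.17 p [0.5114 0.1073 0.1297] psi 168.16 quat [1.031e-01 9.947e-01 5.000e-04 1.400e-03] q [-8.000e-03  5.270e-01  1.779e+00  1.000e-03  8.330e-01 -1.372e+00] F [ 0.5  -2.88 -5.53] M [-0.739 -0.38  -0.044] w 0.0137
[ 1.6700e+00 -4.0367e+01 -1.2161e+01  8.2600e-01  4.3700e-01 -3.9000e-02]
```

Emit:
send_rows(steps=[0, 0, -0.0004, 0.0005, 0.1, 0, 0, -0.0004, 0.0007, 0.2, 0, 0, -0.0004, 0.0008, 0.3, 0, 0, -0.0004, 0.001, 0.4], force=30)

```text
time: 5.72
position: [0.5112, 0.1067, 0.129]
tool_rot: [0.3, 0.954, 0.0, 0.001]
ft_force: [-1.5, -1.5, 0.2]
grip_width: 0.0137
```

```bash
python3 - <<'E'
from h import *
for i in range(4): o=st(); print(o["joint_torque"].round(3)); cams.camera("top")
E
```

```text
t 5.72 p [0.5112 0.1067 0.129 ] psi 145.14 quat [2.996e-01 9.541e-01 4.000e-04 1.300e-03] q [-0.008  0.528  1.78   0.     0.831 -0.971] F [-1.54 -1.46  0.17] M [-0.539 -0.093 -0.002] w 0.0137
[ 8.3700e-01 -3.8081e+01 -1.1875e+01  6.4800e-01  3.0000e-03 -4.7200e-01]
t 5.78 p [0.5112 0.1068 0.1291] psi 145.01 quat [3.007e-01 9.537e-01 5.000e-04 1.400e-03] q [-0.008  0.528  1.78   0.     0.831 -0.969] F [-0.5  -1.62  0.3 ] M [-0.534 -0.103 -0.073] w 0.0138
[ 9.5700e-01 -3.8026e+01 -1.1861e+01  6.2600e-01  4.0000e-03  1.4200e-01]
t 5.83 p [0.5113 0.1068 0.129 ] psi 145.29 quat [2.983e-01 9.545e-01 5.000e-04 1.300e-03] q [-0.008  0.528  1.78   0.     0.831 -0.974] F [-0.75 -2.66  0.16] M [-0.63  -0.073 -0.05 ] w 0.0139
[ 1.0410e+00 -3.7929e+01 -1.1869e+01  6.2000e-01 -2.1000e-02  2.2600e-01]
t 5.88 p [0.5113 0.1068 0.129 ] psi 145.36 quat [2.977e-01 9.547e-01 6.000e-04 1.400e-03] q [-0.008  0.528  1.78   0.     0.831 -0.975] F [-0.86 -2.27  0.57] M [-0.584 -0.061 -0.063] w 0.0138
[ 1.0730e+00 -3.7750e+01 -1.1848e+01  6.4400e-01 -5.4000e-02  2.5000e-02]
```

Emit:
send_rows(steps=[0, 0, -0.0003, 0.0002, 0.1, 0, 0, -0.0003, 0.0003, 0.2, 0, 0, -0.0003, 0.0004, 0.3, 0, 0, -0.0003, 0.0005, 0.4, 0, 0, -0.0003, 0.0006, 0.5], force=30)

```text
time: 6.55
position: [0.5108, 0.1064, 0.1284]
tool_rot: [0.525, 0.851, 0.001, 0.001]
ft_force: [-0.3, -1.8, 1.3]
grip_width: 0.0138
```

```bash
python3 - <<'E'
from h import *
for i in range(4): o=st(); print(o["joint_torque"][5].round(3)); cams.camera("top")
E
```

```text
t 6.55 p [0.5108 0.1064 0.1284] psi 116.65 quat [5.251e-01 8.511e-01 5.000e-04 9.000e-04] q [-0.009  0.528  1.781 -0.     0.83  -0.474] F [-0.31 -1.82  1.25] M [-0.632  0.034  0.031] w 0.0138
-0.473
t 6.6 p [0.5108 0.1064 0.1284] psi 116.52 quat [5.261e-01 8.504e-01 6.000e-04 9.000e-04] q [-0.009  0.528  1.781  0.     0.83  -0.472] F [-0.54 -2.36  0.14] M [-0.627  0.048 -0.059] w 0.0135
0.146
t 6.65 p [0.5108 0.1064 0.1284] psi 116.8 quat [5.240e-01 8.517e-01 6.000e-04 9.000e-04] q [-0.009  0.528  1.781  0.     0.83  -0.477] F [ 0.8  -1.77  0.47] M [-0.677  0.064 -0.017] w 0.0138
0.225
t 6.7 p [0.5108 0.1064 0.1284] psi 116.86 quat [5.235e-01 8.520e-01 6.000e-04 9.000e-04] q [-0.009  0.528  1.781  0.     0.83  -0.478] F [ 0.05 -2.52  0.25] M [-0.688  0.067 -0.12 ] w 0.0141
0.022
```

Emit:
send_rows(steps=[0, 0, -0.0003, 0.0002, 0.1, 0, 0, -0.0003, 0.0003, 0.2, 0, 0, -0.0003, 0.0004, 0.3, 0, 0, -0.0003, 0.0005, 0.4], force=30)

```text
time: 7.25
position: [0.5103, 0.1063, 0.1279]
tool_rot: [0.683, 0.731, 0.001, 0.001]
ft_force: [-0.4, -1.9, 0.3]
grip_width: 0.0137
```

```bash
cat > m.py <<'E'
from h import *
o=st(); M=[];J=[]
for i in range(6):
    cams.camera("top"); o=robot.get_obs(); M.append(o["moment"][2]);J.append(o["joint_torque"][5])
print("Mz",np.round(M,3),"mean",np.mean(M).round(3),"J6",np.round(J,3)); st()
E
python3 m.py
```

```text
t 7.25 p [0.5103 0.1063 0.1279] psi 93.89 quat [6.827e-01 7.307e-01 6.000e-04 6.000e-04] q [-0.009  0.529  1.783  0.     0.829 -0.077] F [-0.43 -1.85  0.25] M [-0.579  0.211  0.043] w 0.0137
Mz [-0.059 -0.045 -0.088  0.017 -0.067 -0.011] mean -0.042 J6 [ 0.146  0.223  0.02  -0.043 -0.048 -0.039]
t 7.55 p [0.5103 0.1063 0.1279] psi 94.02 quat [6.819e-01 7.315e-01 7.000e-04 6.000e-04] q [-0.009  0.529  1.783  0.     0.828 -0.08 ] F [-0.7  -1.19  0.47] M [-0.542  0.204 -0.011] w 0.0139
```

Emit:
send_rows(steps=[0, 0, 0, 0.0002, 0.1, 0, 0, 0, 0.0003, 0.2, 0, 0, 0, 0.0004, 0.3, 0, 0, 0, 0.0005, 0.4], force=30)

```text
time: 8.05
position: [0.5099, 0.1064, 0.1274]
tool_rot: [0.814, 0.581, 0.0, 0.0]
ft_force: [-1.1, -2.0, 1.0]
grip_width: 0.0136
```

```bash
python3 m.py
```

```text
t 8.05 p [0.5099 0.1064 0.1274] psi 71.02 quat [8.140e-01 5.809e-01 4.000e-04 2.000e-04] q [-0.009  0.529  1.783  0.     0.828  0.322] F [-1.13 -2.    1.01] M [-0.451  0.342  0.059] w 0.0136
Mz [-0.019 -0.047  0.039  0.023 -0.047  0.032] mean -0.003 J6 [ 0.184  0.256  0.054 -0.009 -0.016 -0.009]
t 8.35 p [0.51   0.1063 0.1274] psi 71.19 quat [8.132e-01 5.820e-01 5.000e-04 2.000e-04] q [-0.009  0.529  1.783  0.     0.828  0.319] F [-1.97 -1.85  2.46] M [-0.444  0.474  0.032] w 0.014
```

Emit:
send_rows(steps=[0, 0, 0, 0.0002, 0.1, 0, 0, 0, 0.0003, 0.2, 0, 0, 0, 0.0004, 0.27, 0, 0, 0, 0.0004, 0.3], force=35)

```text
time: 8.85
position: [0.5097, 0.1065, 0.1271]
tool_rot: [0.891, 0.454, 0.0, -0.0]
ft_force: [-1.0, -2.3, 3.0]
grip_width: 0.0139
```

```bash
python3 m.py
```

```text
t 8.85 p [0.5097 0.1065 0.1271] psi 54.03 quat [ 8.909e-01  4.542e-01  3.000e-04 -1.000e-04] q [-9.000e-03  5.300e-01  1.784e+00  1.000e-03  8.280e-01  6.180e-01] F [-0.99 -2.32  3.02] M [-0.325  0.515  0.164] w 0.0139
Mz [0.131 0.151 0.073 0.069 0.077 0.079] mean 0.097 J6 [0.182 0.177 0.11  0.097 0.098 0.102]
t 9.15 p [0.5097 0.1064 0.1271] psi 54.03 quat [ 8.909e-01  4.542e-01  3.000e-04 -1.000e-04] q [-9.000e-03  5.300e-01  1.784e+00  1.000e-03  8.270e-01  6.180e-01] F [-2.12 -0.84  2.88] M [-0.305  0.683  0.079] w 0.0139
```

Emit:
send_rows(steps=[0, 0, 0, 0.0001, 0.06, 0, 0, 0, 0.0002, 0.12, 0, 0, 0, 0.0002, 0.17, 0, 0, 0, 0.0003, 0.2], force=35)

```text
time: 9.65
position: [0.5095, 0.1066, 0.1269]
tool_rot: [0.932, 0.363, 0.0, -0.0]
ft_force: [-2.2, -0.6, 4.9]
grip_width: 0.0139
```

```bash
python3 m.py
```

```text
t 9.65 p [0.5095 0.1066 0.1269] psi 42.55 quat [ 9.318e-01  3.628e-01  2.000e-04 -2.000e-04] q [-9.000e-03  5.300e-01  1.784e+00  1.000e-03  8.270e-01  8.190e-01] F [-2.24 -0.57  4.89] M [-0.187  0.671  0.217] w 0.0139
Mz [0.213 0.143 0.121 0.153 0.139 0.132] mean 0.15 J6 [0.225 0.224 0.154 0.134 0.135 0.135]
t 9.95 p [0.5096 0.1066 0.1269] psi 42.59 quat [ 9.317e-01  3.632e-01  3.000e-04 -3.000e-04] q [-9.000e-03  5.300e-01  1.784e+00  1.000e-03  8.270e-01  8.180e-01] F [-3.61 -0.88  4.99] M [-0.182  0.68   0.132] w 0.0137
```

Emit:
send_rows(steps=[0.03, 0, 0, 0, 0, 0.06, 0, 0, 0, 0, 0.087, 0, 0, 0, 0, 0.087, 0, 0, 0, 0, 0.087, 0, 0, -0.04, 0, 0.087, 0, 0, -0.08, 0, 0.087, -0.02, 0, -0.12, 0, 0.087, -0.05, 0, -0.125, 0], force=35)

```text
time: 10.95
position: [0.475, 0.0724, 0.2549]
tool_rot: [0.931, 0.364, 0.004, 0.001]
ft_force: [-0.4, -0.5, 0.3]
grip_width: 0.0833
```

```bash
cat > look.py <<'E'
from h import *
import sys
n=sys.argv[1]
cams.camera("top");cams.camera("top")
st(); shot("wrist",n);shot("side",n+"s")
a=cv2.imread(f"pics/{n}s.png")[160:290,190:330]
cv2.imwrite(f"pics/{n}sc.png",cv2.resize(a,None,fx=4,fy=4,interpolation=cv2.INTER_CUBIC))
P=pts(np.load(n+".npz")).reshape(-1,3)
P=P[(abs(P[:,0]-.51)<.09)&(abs(P[:,1]-.107)<.09)]
for lo,hi in ((.070,.084),(.1,.12),(.12,.14),(.14,.155),(.155,.171),(.173,.19)):
    b=P[(P[:,2]>lo)&(P[:,2]<hi)]
    if len(b)>5:print(lo,hi,len(b),b.mean(0).round(4),b.min(0).round(3),b.max(0).round(3), np.round(np.hstack(cv2.minAreaRect(b[:,:2].astype(np.float32)*1000)),1))
E
python3 look.py w3
```

```text
t 11.05 p [0.4711 0.0718 0.2529] psi 42.52 quat [ 9.320e-01  3.626e-01  3.000e-04 -0.000e+00] q [-0.084  0.287  1.756  0.     1.098  0.744] F [-0.3  -0.26 -0.67] M [-0.01  -0.004 -0.061] w 0.0858
0.07 0.084 3256 [0.5098 0.1099 0.0787] [0.477 0.046 0.075] [0.542 0.169 0.084] [509.4 107.3  36.1 120.1  15. ]
0.1 0.12 432 [0.5107 0.1082 0.1119] [0.493 0.09  0.101] [0.526 0.124 0.12 ] [509.6 107.4  19.7  33.9  48.7]
0.12 0.14 59 [0.5126 0.1106 0.1305] [0.507 0.106 0.12 ] [0.517 0.115 0.14 ] [512.6 110.5   2.3  12.8  49.5]
0.14 0.155 54 [0.5113 0.1094 0.1481] [0.505 0.104 0.14 ] [0.516 0.113 0.155] [511.1 109.2   2.7  13.6  49.6]
0.155 0.171 65 [0.5104 0.1082 0.1636] [0.505 0.102 0.155] [0.515 0.112 0.171] [510.5 108.1   2.8  13.7  45.8]
0.173 0.19 386 [0.5055 0.1025 0.178 ] [0.496 0.093 0.173] [0.514 0.111 0.18 ] [505.2 102.2  14.2  13.9  49. ]
```

View pics/w3.png

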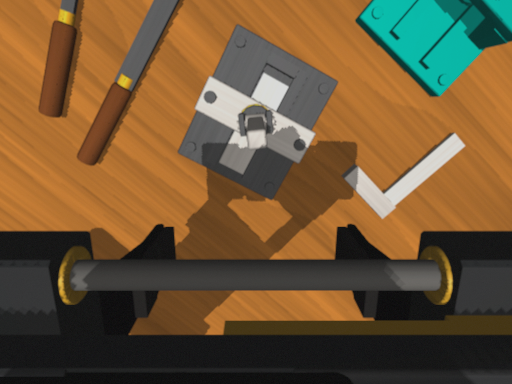

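View pics/w3sc.png

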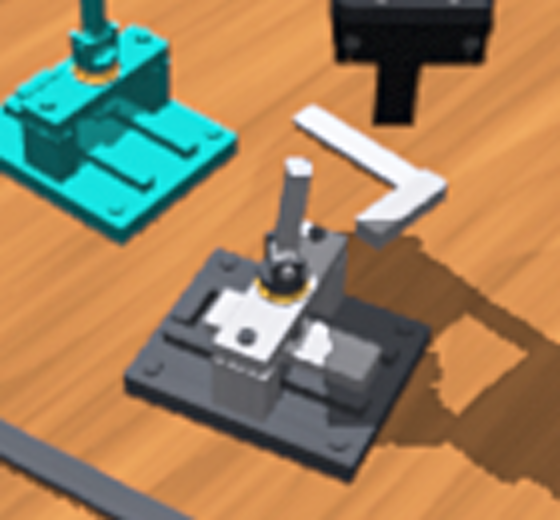

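Emit:
send_rows(steps=[0, 0.045, -0.002, 0, -0.06, 0, 0.0871, -0.004, 0, -0.113, 0, 0.0871, -0.004, 0, -0.113, 0, 0.0871, -0.004, 0.02, -0.113, 0, 0.0871, -0.004, 0.04, -0.113, 0, 0.0871, -0.004, 0.06, -0.113, 0, 0.0871, -0.004, 0.088, -0.113, 0, 0.0871, -0.004, 0.088, -0.113], force=20)

```text
time: 12.15
position: [0.5321, 0.1344, 0.1617]
tool_rot: [0.91, 0.415, -0.002, -0.001]
ft_force: [-0.4, -0.4, -0.6]
grip_width: 0.0149
```

```bash
python3 look.py w4
```

```text
t 12.25 p [0.5344 0.1345 0.1641] psi 49.0 quat [ 9.100e-01  4.147e-01  5.000e-04 -4.000e-04] q [4.300e-02 5.060e-01 1.678e+00 1.000e-03 9.560e-01 7.580e-01] F [-0.18  0.18  0.09] M [-0.013 -0.039  0.001] w 0.0076
0.07 0.084 2450 [0.5053 0.143  0.0783] [0.478 0.09  0.07 ] [0.531 0.169 0.084] [504.9 126.3  36.4  80.5  15.4]
0.1 0.12 196 [0.5143 0.1119 0.111 ] [0.51  0.107 0.102] [0.519 0.116 0.12 ] [514.1 111.7   4.6   9.6  46.4]
0.12 0.14 21 [0.5135 0.1111 0.121 ] [0.51  0.108 0.12 ] [0.517 0.114 0.122] [513.5 110.9   1.    8.9  48.2]
0.155 0.171 474 [0.5216 0.1201 0.1649] [0.507 0.104 0.155] [0.551 0.151 0.171] [525.6 124.7  48.4  24.9  49. ]
0.173 0.19 790 [0.5335 0.1337 0.1809] [0.504 0.102 0.173] [0.551 0.151 0.19 ] [525.4 124.3  49.5  25.6  49. ]
```

View pics/w4sc.png

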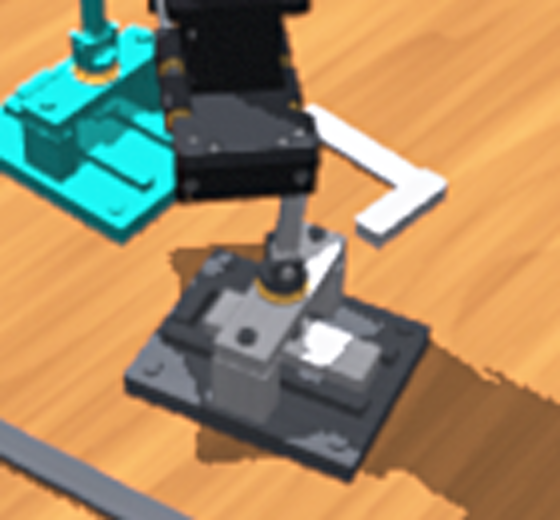

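View pics/w4.png

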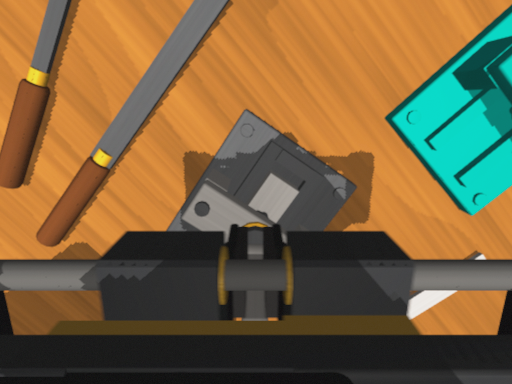

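Emit:
send_rows(steps=[0, -0.012, 0, 0, 0, 0, -0.024, 0, 0, 0, 0, -0.03, 0, 0, 0, 0, -0.036, 0, 0, 0, 0, -0.042, 0, 0.001, 0, 0, -0.048, 0, 0.003, 0, 0, -0.05, 0, 0.003, 0], force=20)

```text
time: 13.22
position: [0.5026, 0.0965, 0.1619]
tool_rot: [0.91, 0.415, 0.002, 0.0]
ft_force: [2.6, 2.1, 0.2]
grip_width: 0.0005
```

```bash
python3 look.py w5
```

```text
t 13.32 p [0.5025 0.0966 0.1619] psi 49.0 quat [9.100e-01 4.147e-01 1.700e-03 2.000e-04] q [-2.900e-02  4.630e-01  1.779e+00  1.000e-03  8.970e-01  6.850e-01] F [ 1.85  2.41 -0.7 ] M [ 0.215 -0.41  -0.089] w 0.0007
0.07 0.084 5378 [0.5107 0.1126 0.0785] [0.477 0.048 0.07 ] [0.542 0.169 0.084] [509.5 107.2  36.5 119.9  14.9]
0.1 0.12 1121 [0.5112 0.1089 0.112 ] [0.493 0.09  0.1  ] [0.527 0.124 0.12 ] [509.7 107.5  20.1  33.5  49.4]
0.12 0.14 599 [0.5059 0.1026 0.1302] [0.498 0.093 0.12 ] [0.514 0.11  0.14 ] [506.  102.7  12.7  13.9  48.7]
0.14 0.155 33 [0.5029 0.098  0.1408] [0.499 0.094 0.14 ] [0.507 0.102 0.142] [503.1  98.1   1.4  10.7  48.6]
0.155 0.171 238 [0.508  0.1034 0.1665] [0.484 0.076 0.162] [0.516 0.111 0.171] [501.1  89.4  39.3  17.6  61.9]
0.173 0.19 560 [0.5083 0.1038 0.1822] [0.503 0.098 0.173] [0.516 0.11  0.19 ] [509.4 104.7  12.4  12.4   4.3]
```

View pics/w5sc.png

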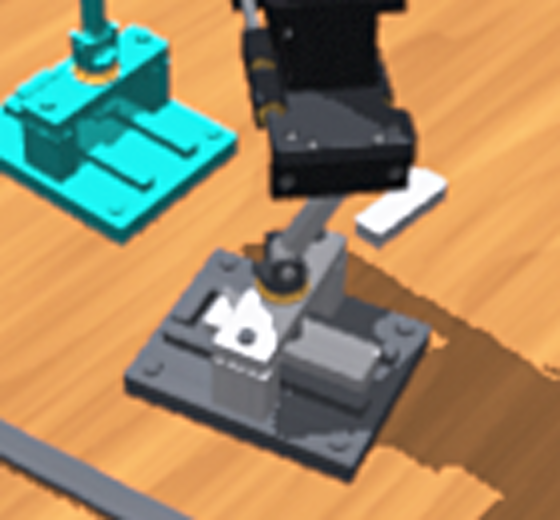

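Emit:
send_rows(steps=[0, -0.006, 0, 0.003, 0, 0, -0.011, 0, 0.006, 0, 0, -0.016, 0, 0.01, 0, 0, -0.02, 0, 0.0135, 0, 0, -0.024, 0, 0.018, 0, 0, -0.0275, 0, 0.023, 0, 0, -0.03, 0, 0.028, 0, 0, -0.033, 0, 0.0335, 0], force=20)

```text
time: 14.42
position: [0.4808, 0.0714, 0.128]
tool_rot: [0.91, 0.415, 0.001, 0.0]
ft_force: [2.1, -0.9, 3.3]
grip_width: 0.0003
```

```bash
python3 look.py w6
```

```text
t 14.53 p [0.4801 0.0717 0.1276] psi 48.99 quat [ 9.100e-01  4.146e-01  7.000e-04 -3.000e-04] q [-0.083  0.493  1.87   0.002  0.777  0.631] F [0.71 0.44 0.51] M [-0.098 -0.129 -0.003] w 0.0002
0.07 0.084 7719 [0.51   0.1116 0.0787] [0.477 0.046 0.07 ] [0.542 0.169 0.084] [509.6 107.   36.1 120.3  15. ]
0.1 0.12 2945 [0.5061 0.1029 0.114 ] [0.485 0.079 0.1  ] [0.527 0.124 0.12 ] [502.3  98.4  43.1  33.9  49.8]
0.12 0.14 849 [0.4875 0.0809 0.1264] [0.48  0.074 0.12 ] [0.497 0.092 0.14 ] [488.1  83.4  17.6  17.2  80.3]
0.14 0.155 497 [0.486  0.0788 0.1482] [0.481 0.073 0.14 ] [0.493 0.085 0.155] [486.7  79.7  11.6  11.7   5.9]
0.155 0.171 285 [0.4861 0.0788 0.1603] [0.482 0.075 0.155] [0.492 0.084 0.168] [486.5  78.9   2.8  14.1  49.9]
0.173 0.19 710 [0.4776 0.0692 0.1778] [0.469 0.061 0.175] [0.49  0.082 0.19 ] [479.5  71.2  21.1  10.1  49. ]
```

View pics/w6sc.png

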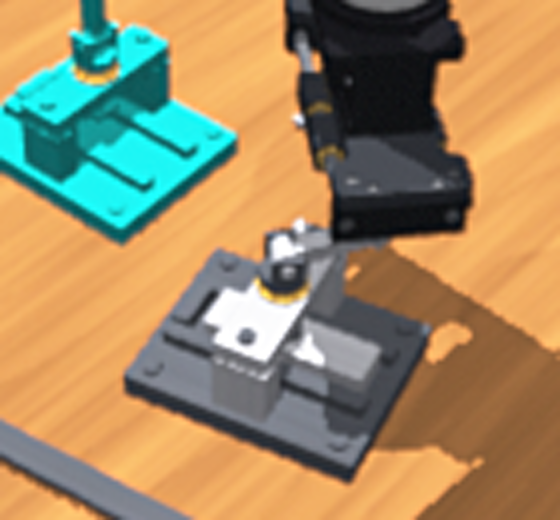

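View pics/w6.png

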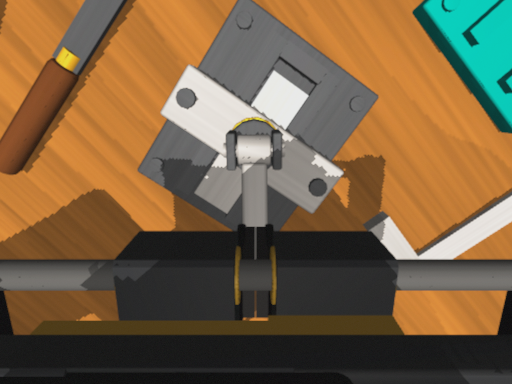

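Emit:
send_rows(steps=[0, -0.001, 0, 0.004, 0, 0, -0.002, 0, 0.008, 0, 0, -0.003, 0, 0.011, 0, 0, -0.003, 0, 0.013, 0, 0, -0.003, 0, 0.015, 0], force=20)

```text
time: 15.25
position: [0.4773, 0.0696, 0.1126]
tool_rot: [0.91, 0.415, -0.0, -0.001]
ft_force: [-2.1, -2.8, 10.6]
grip_width: 0.0004
```

```bash
python3 -c "
from h import *
for i in range(3): st(); cams.camera('top')"
```

```text
t 15.25 p [0.4773 0.0696 0.1126] psi 49.01 quat [ 9.099e-01  4.148e-01 -2.000e-04 -7.000e-04] q [-0.088  0.518  1.887  0.002  0.737  0.626] F [-2.12 -2.81 10.59] M [-0.758  0.368 -0.018] w 0.0004
t 15.3 p [0.4773 0.0695 0.1127] psi 49.01 quat [ 9.099e-01  4.148e-01 -2.000e-04 -7.000e-04] q [-8.800e-02  5.180e-01  1.887e+00  1.000e-03  7.370e-01  6.260e-01] F [-1.01 -2.74  6.59] M [-0.403  0.186 -0.004] w 0.0006
t 15.35 p [0.4773 0.0696 0.1127] psi 49.01 quat [ 9.099e-01  4.148e-01 -2.000e-04 -7.000e-04] q [-0.088  0.518  1.887  0.002  0.737  0.626] F [-1.68 -2.13  4.97] M [-0.622  0.104  0.02 ] w 0.0006
```

Pressing further in small steps until the force climbs steeply, which marks the hard stop.

Emit:
send_rows(steps=[0, 0, 0, 0.001, 0, 0, 0, 0, 0.002, 0, 0, 0, 0, 0.003, 0, 0, 0, 0, 0.003, 0], force=20)

```text
time: 15.9
position: [0.4776, 0.0691, 0.112]
tool_rot: [0.91, 0.415, 0.0, 0.0]
ft_force: [-4.2, -5.4, 22.4]
grip_width: 0.0002
```

```bash
python3 -c "
from h import *
for i in range(3): st(); cams.camera('top')"
```

```text
t 15.9 p [0.4776 0.0691 0.112 ] psi 49.06 quat [9.097e-01 4.152e-01 3.000e-04 2.000e-04] q [-0.088  0.519  1.888  0.     0.733  0.626] F [-4.24 -5.41 22.36] M [-0.752  0.745  0.062] w 0.0002
t 15.95 p [0.4776 0.0692 0.112 ] psi 49.07 quat [9.097e-01 4.152e-01 3.000e-04 2.000e-04] q [-0.088  0.519  1.888  0.     0.733  0.626] F [-4.26 -4.36 22.82] M [-0.719  0.719  0.03 ] w 0.0005
t 16.0 p [0.4776 0.0692 0.112 ] psi 49.07 quat [9.097e-01 4.152e-01 3.000e-04 2.000e-04] q [-0.088  0.519  1.888  0.     0.733  0.626] F [-4.76 -3.84 22.92] M [-0.718  0.757  0.073] w 0.0006
```

Emit:
send_rows(steps=[0, 0, 0, -0.01, 0, 0, 0, 0, -0.03, 0, 0, 0, 0, -0.07, 0, 0, 0, 0, -0.11, 0, 0, -0.02, 0, -0.14, 0, 0, -0.02, 0, -0.14, 0])

```text
time: 16.8
position: [0.4648, 0.0541, 0.2536]
tool_rot: [0.91, 0.415, 0.002, 0.001]
ft_force: [-0.4, 0.8, 0.0]
grip_width: 0.0001
```

```bash
python3 look.py w7; python3 - <<'E'
from h import *
shot("top","t7")
P=pts(np.load("w7.npz")).reshape(-1,3)
ax=np.array([.5097,.1072]);d=np.array([-.656,-.755]);n=np.array([.755,-.656])
r=P[:,:2]-ax;s=r@d;l=r@n
m=(abs(l)<.006)&(s>.012)&(s<.08)&(P[:,2]>.09)
b=P[m];s=s[m];print(len(b),s.min(),s.max(),np.polyfit(s,b[:,2],1))
for a in np.arange(.012,.08,.006):
    k=(s>=a)&(s<a+.006)
    if k.any():print(round(a,3),b[k,2].mean().round(4),k.sum())
for nm in ("top0","t7"):
  Q=pts(np.load(nm+".npz")).reshape(-1,3)
  q=Q[(abs(Q[:,0]-.51)<.09)&(abs(Q[:,1]-.107)<.08)&(Q[:,2]>.034)&(Q[:,2]<.042)]
  print(nm,len(q),q.mean(0).round(4),q.min(0).round(4),q.max(0).round(4))
a=cv2.imread("pics/t7.png");c=cv2.imread("pics/top0.png")
cv2.imwrite("pics/cmp7.png",np.hstack([cv2.resize(x[90:310,120:350],(400,383)) for x in (c,a)]))
E
```

```text
t 16.9 p [0.4639 0.0545 0.2514] psi 49.04 quat [ 9.098e-01  4.150e-01  1.000e-04 -4.000e-04] q [-1.240e-01  2.750e-01  1.779e+00  1.000e-03  1.087e+00  5.910e-01] F [ 0.48  0.76 -0.58] M [-0.045 -0.028  0.08 ] w 0.0003
0.07 0.084 3413 [0.5095 0.1099 0.0787] [0.477 0.046 0.075] [0.542 0.169 0.084] [509.4 107.2  36.  120.1  15. ]
0.1 0.12 1807 [0.4947 0.089  0.1125] [0.459 0.047 0.105] [0.527 0.124 0.116] [489.5  82.7  82.7  33.9  50.9]
8893 0.01209259905857535 0.07999674915376336 [-0.46661785  0.33909402]
0.012 0.1127 91
0.018 0.1128 91
0.024 0.1127 87
0.03 0.3126 692
0.036 0.3251 1381
0.042 0.3527 4473
0.048 0.2125 149
0.054 0.237 244
0.06 0.2617 897
0.066 0.2658 356
0.072 0.2951 340
0.078 0.3008 92
top0 367 [0.4978 0.1031 0.0382] [0.4456 0.0464 0.034 ] [0.5802 0.1501 0.0419]<stdin>:14: RuntimeWarning: Mean of empty slice.
  ret = um.true_divide(
Traceback (most recent call last):
ValueError: zero-size array to reduction operation minimum which has no identity
```

View pics/w7.png

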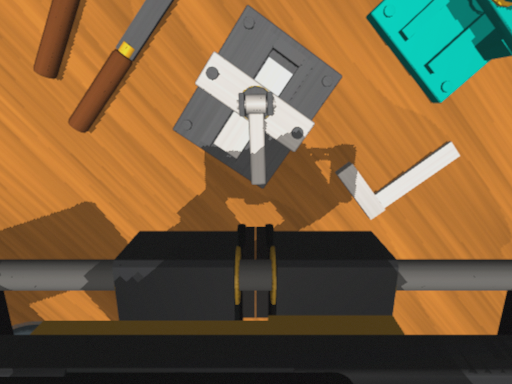

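View pics/w7sc.png

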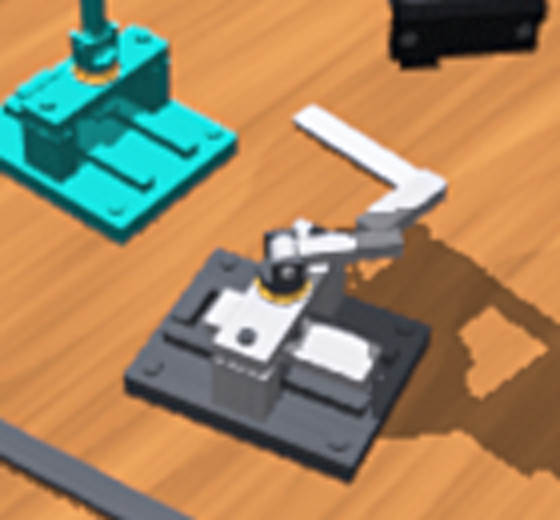

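```bash
python3 - <<'E'
from h import *
P=pts(np.load("w7.npz")).reshape(-1,3)
ax=np.array([.5097,.1072]);d=np.array([-.656,-.755]);n=np.array([.755,-.656])
r=P[:,:2]-ax;s=r@d;l=r@n
m=(abs(l)<.005)&(s>.014)&(s<.08)&(P[:,2]>.09)&(P[:,2]<.13)
print("slope",np.polyfit(s[m],P[m,2],1),s[m].max(), "lateral", np.polyfit(s[m],l[m],1))
x=np.array([np.cos(.2595),np.sin(.2595)]);y=np.array([-x[1],x[0]])
for nm in ("w1","w3","w7"):
  Q=pts(np.load(nm+".npz")).reshape(-1,3);R=Q[:,:2]-[.5098,.1072];a=R@x;b=R@y
  k=(abs(a)<.075)&(abs(b)<.02)&(Q[:,2]>.034)&(Q[:,2]<.041);print(nm,k.sum(),"x",a[k].min().round(4),a[k].max().round(4),"y",np.percentile(b[k],[1,99]).round(4),"z",Q[k,2].mean().round(4))
a=cv2.imread("pics/side0.png");c=cv2.imread("pics/w7s.png")
cv2.imwrite("pics/cmp7.png",np.hstack([cv2.resize(x[150:350,140:340],(400,400)) for x in (a,c)]))
E
```

```text
slope [-0.00593158  0.11289682] 0.07297462122712853 lateral [ 0.00554348 -0.00035425]
w1 1872 x -0.0624 0.0703 y [-0.0166  0.0143] z 0.038
w3 1926 x -0.0632 0.0696 y [-0.0156  0.0154] z 0.038
w7 2052 x -0.0631 0.0696 y [-0.0156  0.0153] z 0.0379
```

View pics/cmp7.png

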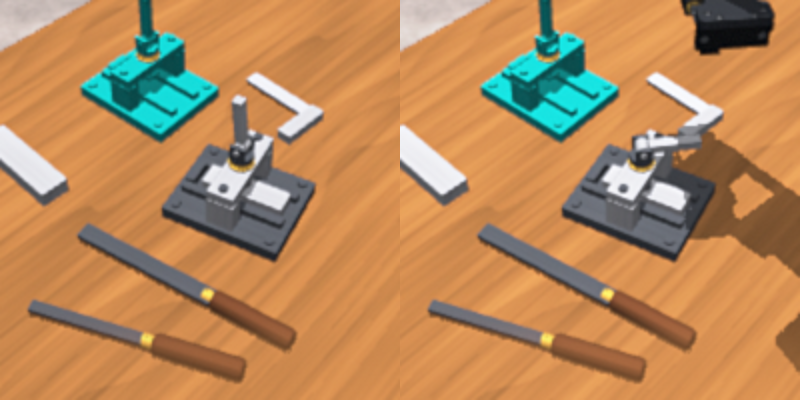

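The lever lies flat with a slope of -0.006. The bar, files and square haven't moved, and the arm is touching nothing, so I'm handing in.

```bash
python3 -c "
from rig import hand_in
print(hand_in())"
```

```text
the job is handed in; nothing more can be done
None
```

The bar is clamped: I screwed the lever bolt in until it was snug, folded the lever flat to its stop, let go and handed the job in. `hand_in` gives no verdict, so my own checks are the only confirmation.

- **Turning:** One grip turned the bolt about 2.6 rad clockwise, with the last 0.7 rad or so pressing on the bar. Torque was about 0.2 N m (0.217 read while turning, about 0.14 once still), with sensor noise of about 0.03–0.05 N m. On release it sprang back about 0.11 rad, less than the 0.2 rad the task led me to expect. I did not re-measure the torque after that.
- **Folding:** The closed fingers pushed the lever down with a few newtons for most of the way. They then pressed it onto the hard stop with about 23 N.
- **Last checks:** The lever's top is level (slope −0.006 over its length). The bar is within about 1 mm of where it was. The files and the square look unchanged in the side view. In the top view the arm hid the fixture, so I compared wrist and side pictures instead. The arm was clear of everything at about 17 s.

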